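Move the flat battery pack from the suction lifter to the charger

TASK

The battery pack of the glass suction lifter is flat: pinch its sprung release tab in with the far side of the pack backed, lift the pack straight up out of the lifter, and push it down into the empty charger, tab on the same thin-walled side as in the lifter, until it clicks and is held fully home there. Go gently: do not pull against the latch, rock or wrench the pack in the lifter, or ram it into the charger, and leave the hammer, the cup of nails and the hone block where they are.

Things in the scene. Friction and masses are not known exactly. Their poses are not given: they have to be found in the camera images.
- pack: Dark upright battery pack, 70 (x) x 40 (y) x 85 mm (z), 0.28 to 0.45 kg. Origin: centre of its underside; y towards the side with the release tab, z up. Its lowest 4 mm taper in by 2 mm. At the start it stands on the floor of the lifter's well, 50 mm showing above the deck, its y along the lifter's y.
- tab: The pack's sprung release tab, thumb pad and hook in one piece, sliding on the pack's +y face. Pack's origin and axes when out; pressed, it moves up to 7 mm towards -y. Spring 1.5 N at the start, 10.6 N at the end of the travel; hook clear of the catch from 5 mm on. Over pad and pack: 48 mm out, 41 mm pressed. Pressed without backing the opposite face, it rocks the pack hard against the well.
- tab_pad (a point): Middle of the outer face of the tab's ribbed thumb pad, 28 mm from the pack's middle plane along its +y when out (8 mm proud of the face; 1 mm when pressed), 60 mm above the pack's underside. Pad: 30 mm wide, from 42 to 78 mm above the underside, its face a level ridge of 12 mm radius, proudest at this point. Moves with the tab.
- tab_hook (a point): Outer top edge of the tab's hook, 24 mm wide, on the same slide below the pad: 5 mm proud of the pack's +y face when out, flat top 26.5 mm above the pack's underside, ramped below down to 15 mm so that it rides in over a catch and snaps out under it.
- pack_top (a point): Middle of the pack's flat top, 85 mm above its underside; a place to push down.
- lifter: Grey battery suction lifter for glass sheets, 320 x 130 mm, fixed on its rubber foot. Origin: on the bench under the middle of its battery well; x along its length towards the handle, y towards the well's thin wall. Handle arch 65 to 205 mm along x, 137 mm high. Deck round the well 80 mm high, from -48 to 48 mm in x, -42 to 28 mm in y; nothing but the pack is higher there.
- lifter_well (a point): Middle of the mouth of the lifter's well at deck height, 80 mm. Well 35 mm deep, floor at 45 mm, 1.5 mm play on each side of the pack. On +y a 7 mm thick catch at the rim overhangs a window; the hook sits under it with 1.5 mm vertical play: the pack cannot rise until the tab is in, and kept in for the first 22 mm of the lift.
- charger: Dark single-bay charger, 132 x 96 mm, fixed, empty. Origin: on the bench under the middle of its well; y towards the well's thin wall, outside which lies a ledge 18 mm high; x towards its lower end (34 mm high). Rim 55 mm high all round the well, from -56 to 54 mm in x, -46 to 28 mm in y.
- charger_well (a point): Middle of the mouth of the charger's well at rim height, 55 mm. Same well as the lifter's, with the catch on +y: 35 mm deep, floor at 20 mm, 1.5 mm play, 2 mm chamfer at the mouth. Pushed to the floor with the tab free, the hook snaps out under the catch and then holds the pack about 1.5 mm above the floor.
- contacts (a joint): Sprung contact block, 50 x 34 mm, on the charger's well floor: travel in m, 0 = up, 6 mm above the floor, 0.006 = down flush. Pushes the pack up with 3 N at first touch, 6 N when it stands on the floor; a pack not latched rides up to 6 mm. The last push down, with friction, takes some 5 to 12 N; the floor itself stops it hard.
- hammer: Hammer lying on the bench, to be left alone. Origin: under its length; handle towards its -x.
- nail_cup: Clear open cup with nails, 76 mm across and 75 mm high, to be left alone. Origin: centre of its underside.
- hone_block: Yellow block 100 x 35 x 30 mm, to be left alone. Origin: centre of its underside.
Things that resemble listed ones, but are neither listed nor needed, are in the scene too. Of the things like the pack, leave any that is green or orange; of the rest the smaller one is meant.

How it is judged:
By the outcome, as a careful person would: the job done as asked, in the order asked, and still so for the second after the job is handed in, with the robot touching nothing.
It also fails if it takes over 72 s, if anything falls off the work surface, if the arm or the gripper's body presses on something with over 40 N, if the wrist force passes 120 N, or if a joint passes its speed limit or range.

ROBOT

A 7-joint arm with a two-finger parallel gripper is mounted at the origin on the work surface. World frame = base frame: x ahead of the robot, y to its left, z up, the work surface at z = 0. Lengths are in m, angles in rad, forces in N, time in s.
With the tool pointing down it reaches from about 0.425 to 0.95 m from the base axis. Payload 16.7 kg.
Tool frame: the origin (TCP) lies on the centre line of the jaws, within the pads' length; the fingertips stand 8 mm ahead of it and the grasp point (between the pads) lies 11 mm behind it; z points along the fingers, y is the line along which they close (so a half turn about z gives the same grasp; the last joint's range is limited). The gripper opens to 94 mm and grips with 3 to 60 N. Pads are 16 mm wide; open, the fingers measure 119 mm over their backs; the gripper's body (75 mm by 177 mm) begins 78 mm behind the grasp point.
Start: joints at [-1.409, 0.426, 0.074, 1.606, -0.034, 1.111, -0.067], TCP at [0.207, 0.642, 0.213] pointing down, gripper open.
Joint ranges: [-2.85, 2.85], [-0.5, 2.14], [-1.23, 1.37], [0.21, 2.46], [-1.02, 4.16], [0.16, 2.05], [-2.73, 2.73]. Speed limits (rad/s): [1.89, 1.89, 2.39, 2.39, 3.01, 3.01, 3.01].

INTERFACE

Orientations are given as a unit quaternion [w, x, y, z].
In Python, from plant import readout, grab_frame, job_done gives the robot as it stands. The module is installed in compiled form; this text tells all that it offers.
- The arm moves only by the tool send_rows, never from a script. Its argument "deltas" is a list of rows, each a list of 7 numbers: the opening, from 0 (shut) to 1 (fully open), then the shift along the tool's x, y, z in m, then the turn, a rotation vector about the tool's x, y, z in rad. A call has 1 to 10 rows; each row shifts and turns the commanded pose from where the row before left it, along the tool's axes as they then stand; what a row does not reach is not made up. A row lasts 1/10 s, in which the tool goes at most 50 mm and 8.59 degrees, less where a joint would pass 70% of its speed; a pose out of reach is approached as far as the arm can. A call is refused whole if a number of a shift passes 0.05 or a number of a turn 0.15, either way. A call with a gripper value outside its range is refused whole. The fingers move at their own pace and stop on an object; "grip_force" is the grip in N (left out, the last holds). Time passes only in rows, so rows that do not move let the fingers close. It gives the time, the measured TCP pose, the force, the opening and the grip force at its end, in the units of the state.
- readout.observe(): the state, without advancing time (a new reading comes with each control period).
- grab_frame(name): name is "side" or "top" or "wrist"; returns a dict with "image" (420x560x3 uint8, red, green, blue), "fx", "fy", "cx", "cy" (pixels), "k1" (the pictures are not rectified: a ray, as slopes to the right and down, at radius r is drawn at 1 + k1 r^2 times it, then the intrinsics apply), "xyz" and "orientation" of the camera in the world. Camera axes: x right, y down, z forward; pixel columns grow to the right and rows downward; lengths in m; the calibration is good to about 2 mm. A picture is of the moment at which its call begins. There is no depth.
- job_done(): hands the job in; it is judged then, once.
The state is a dict: "time_s": time; "joint_pos": joint angles; "dq": joint speeds; "joint_efforts": joint torques, N m; "ee_pos": TCP position; "ee_rot": TCP orientation; "contact_force": force on the tool from outside, world axes, zero at the start; "torque": the same for the moment, N m; "width": finger opening in m; "finger_force": force on a finger pad.
Only numpy, scipy, OpenCV 4.12 (cv2) and the standard library are available. Lean on these libraries where they do the work, as an engineer would, in place of code of your own. Each camera call takes 0.05 s, during which the arm holds its last target. There are 200 camera calls.

## Working session

There is one attempt and no reset: what is moved stays moved. The work goes in short steps, Python scripts to look and compute and a tool call to move; the robot and the scene stay as the last step left them, time stands still between calls to the robot, and variables do not carry over. Pictures are saved under pics/ and viewed, at most 10 in all, crops included, and the job is handed in when it is done.

Besides the shell and the picture viewer there is one more tool, called after ">>>" in YAML: its name, and indented under it one key for each argument. send_rows: Moves the arm, as the interface text tells. Its arguments: {"type":"object","properties":{"deltas":{"type":"array","items":{"type":"array","items":{"type":"number"}}},"grip_force":{"type":"number"}},"required":["deltas"]}

```bash
mkdir -p pics
cat > h.py <<'E'
import numpy as np, cv2
from scipy.spatial.transform import Rotation as R
from plant import readout, grab_frame, job_done
def rot(q): return R.from_quat([q[1],q[2],q[3],q[0]]).as_matrix()
def snap(n,f):
    d=grab_frame(n); cv2.imwrite('pics/'+f,d['image'][:,:,::-1]); np.save('pics/'+f+'.npy',{k:v for k,v in d.items() },allow_pickle=True); return d
def load(f): return np.load('pics/'+f+'.npy',allow_pickle=True).item()
def px2z(d,u,v,z):
    k=d['k1']; a=np.array([(u-d['cx'])/d['fx'],(v-d['cy'])/d['fy']]); s=a.copy()
    for _ in range(30): s=a/(1+k*(s@s))
    w=rot(d['orientation'])@np.r_[s,1]; c=np.array(d['xyz']); return c+w*(z-c[2])/w[2]
def proj(d,p):
    q=rot(d['orientation']).T@(np.array(p)-np.array(d['xyz'])); s=q[:2]/q[2]; s=s*(1+d['k1']*(s@s))
    return s*[d['fx'],d['fy']]+[d['cx'],d['cy']]
E
python3 - <<'E'
from h import *
for n in ('top','side'):
    d=snap(n,n+'0.png'); print(n,d['xyz'],d['orientation'],d['fx'],d['k1'])
print(readout.observe())
E
```

```text
top [0.3951316  0.00756695 1.4667417 ] [-0.01831623  0.71075328 -0.70274131  0.02547434] 476.6351342094565 -0.1520002795031027
side [0.14798983 1.30873079 1.27235371] [ 0.05127661 -0.11287231  0.90346393 -0.41034555] 518.0289787841523 -0.1940034361204121
{'time_s': 0.1, 'joint_pos': array([-1.40847576,  0.42667103,  0.07385389,  1.60647774, -0.03408811,
        1.11080223, -0.06708982]), 'dq': array([ 0.0024365 , -0.00191302, -0.00166311, -0.00081562,  0.00037656,
        0.00016566,  0.00027528]), 'joint_efforts': array([ 7.66080193e-03, -9.37454152e+01,  3.67700480e+00, -4.55047417e+01,
       -4.85420355e-02,  1.67387479e-02,  6.01202305e-05]), 'ee_pos': array([0.207003  , 0.64210482, 0.21287342]), 'ee_rot': array([-4.18513727e-05,  1.55286778e-01,  9.87869280e-01, -5.47987808e-04]), 'contact_force': array([ 0.0010877 , -0.30690788, -0.13689285]), 'torque': array([-0.04678854, -0.03444933, -0.00275567]), 'finger_force': 0.0, 'width': 0.09388348632788301}
```

View pics/top0.png

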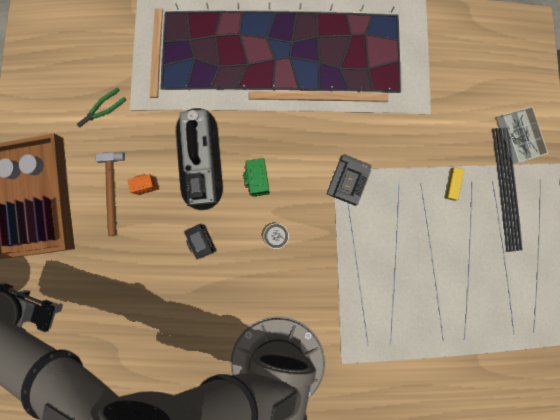

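View pics/side0.png

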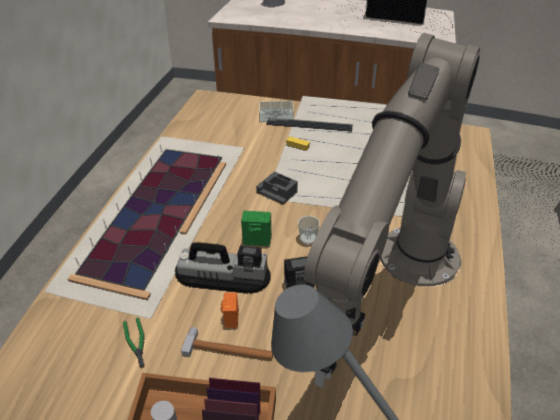

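Top: lifter at about (199,158) with the pack near (195,185), charger at (349,179), cup at (276,236). The side view shows the same layout. I'll enlarge the lifter and charger.

Run:
```python
from h import *
im=cv2.imread('pics/top0.png')
a=cv2.resize(im[100:220,165:235],None,fx=5,fy=5,interpolation=cv2.INTER_CUBIC)
b=cv2.resize(im[140:220,320:380],None,fx=7,fy=7,interpolation=cv2.INTER_CUBIC)
c=np.zeros((600,780,3),np.uint8); c[:600,:350]=a; c[:560,355:775]=b
cv2.imwrite('pics/c0.png',c)
d=load('top0.png')
for n,u,v,z in (('pack',195,185,.13),('charger',349,179,.055),('cup',276,236,.07)): print(n,px2z(d,u,v,z))
```

```text
pack [0.53323019 0.24003465 0.13      ]
charger [ 0.56448253 -0.20703371  0.055     ]
cup [0.39213504 0.00936602 0.07      ]
```

View pics/c0.png

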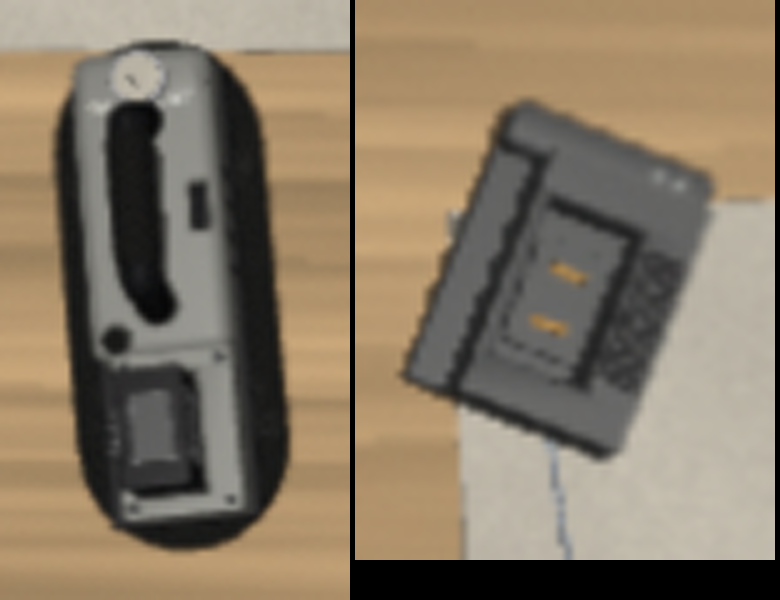

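Crop: pack top centre near (195,185), with the tab on its left (world +y) side; lifter yaw is about +4.5°. The charger's ledge is on the left and its yaw is about -25°. Moving above the pack now.

>>> send_rows:
  deltas:
    - [1,0,0,-0.02,0,0,-0.13]
    - [1,0,0,-0.02,0,0,-0.13]
    - [1,0,0,0,0,0,-0.13]

```text
time_s: 0.4
ee_pos: [0.2074, 0.6433, 0.2559]
ee_rot: [0.0, -0.042, 0.999, 0.001]
contact_force: [0.0, -0.2, 0.0]
width: 0.0943
finger_force: 0.0
```

>>> send_rows:
  deltas:
    - [1,-0.0245,-0.0355,0,0,0,0]
    - [1,-0.0245,-0.0355,0,0,0,0]
    - [1,-0.0245,-0.0355,0,0,0,0]
    - [1,-0.0245,-0.0355,0,0,0,0]
    - [1,-0.0245,-0.0355,0,0,0,0]
    - [1,-0.0245,-0.0355,0,0,0,0]
    - [1,-0.0245,-0.0355,0,0,0,0]
    - [1,-0.0245,-0.0355,0,0,0,0]
    - [1,-0.0245,-0.0355,0,0,0,0]
    - [1,-0.0245,-0.0355,0,0,0,0]

```text
time_s: 1.4
ee_pos: [0.4798, 0.306, 0.2534]
ee_rot: [-0.0, -0.039, 0.999, -0.0]
contact_force: [0.8, 0.1, 0.5]
width: 0.0942
finger_force: 0.0
```

>>> send_rows:
  deltas:
    - [1,-0.0245,-0.0355,0,0,0,0]
    - [1,-0.0245,-0.0355,0,0,0,0]
    - [1,0,0,0,0,0,0]
    - [1,0,0,0,0,0,0]

```text
time_s: 1.8
ee_pos: [0.5337, 0.2397, 0.2531]
ee_rot: [-0.0, -0.038, 0.999, -0.0]
contact_force: [-0.3, 0.2, -0.4]
width: 0.0943
finger_force: 0.0
```

Run:
```python
from h import *
s=readout.observe(); print(s['ee_pos'],s['ee_rot'],rot(s['ee_rot']).round(3),s['contact_force'])
d=snap('wrist','w1.png'); print(d['xyz'],rot(d['orientation']).round(3))
cv2.imwrite('pics/w1b.png',cv2.resize(d['image'][:,:,::-1],(800,600),interpolation=cv2.INTER_CUBIC))
```

```text
[0.53373108 0.23973095 0.25312917] [-2.92335477e-04 -3.80355936e-02  9.99276322e-01 -2.01241164e-04] [[-0.997 -0.076 -0.001]
 [-0.076  0.997 -0.   ]
 [ 0.001 -0.    -1.   ]] [-0.25852705  0.18072086 -0.44139809]
[0.45679179 0.23472938 0.42421215] [[-0.076  0.961  0.265]
 [ 0.997  0.074  0.02 ]
 [-0.001  0.265 -0.964]]
```

View pics/w1b.png

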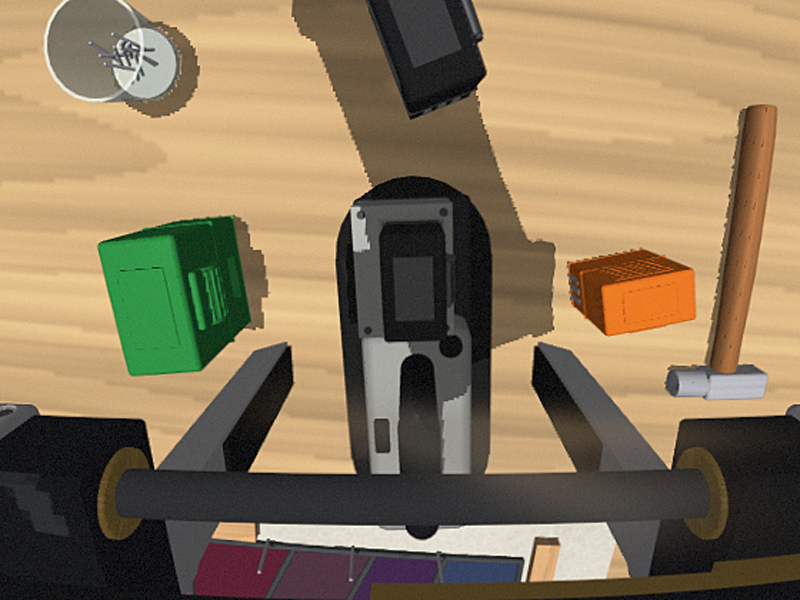

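Wrist view: the pack's top spans about (385..444, 225..340) in the 800-px picture, with the tab on the right (+y) edge near (450,268). The cup, green pack and orange pack are clear of the tool. I'll enlarge it to measure.

Run:
```python
from h import *
im=cv2.imread('pics/w1.png')
c=im[130:255,235:345]; c=np.clip(c.astype(float)*1.8+15,0,255).astype(np.uint8)
cv2.imwrite('pics/c1.png',cv2.resize(c,None,fx=4.8,fy=4.8,interpolation=cv2.INTER_CUBIC))
```

```text
(no output)
```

View pics/c1.png

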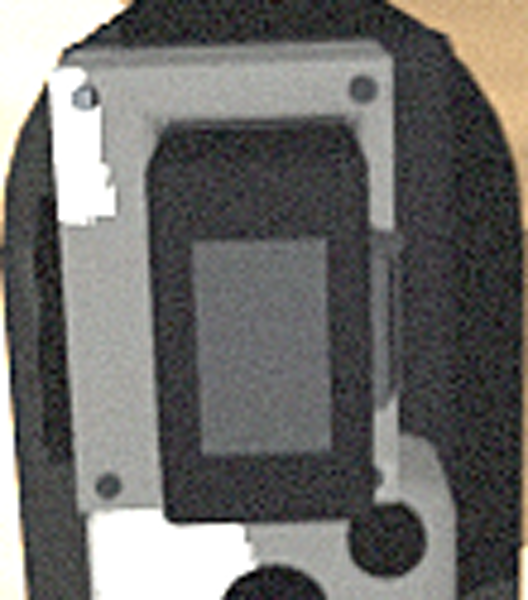

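Enlarged crop: pack top corners at about (148,182), (368,182), (375,518) and (165,520); label corners at (192,238), (328,238), (330,452) and (202,455); the tab pad runs along the right side at x about 385, y 235-405; deck screws at (85,97), (363,88) and (107,487).

Run:
```python
from h import *
d=load('w1.png'); f=lambda u,v,z: px2z(d,235+(u+.5)/4.8-.5,130+(v+.5)/4.8-.5,z)[:2]
def rep(P,z):
    q=np.array([f(*p,z) for p in P]); print(q.round(4).tolist(),'mean',q.mean(0).round(4))
    a=(q[2]+q[3]-q[0]-q[1]); print('yaw x',np.degrees(np.arctan2(a[1],a[0])),'len',np.linalg.norm(a)/2)
    b=(q[1]+q[2]-q[0]-q[3]); print('yaw y',np.degrees(np.arctan2(-b[0],b[1])),np.linalg.norm(b)/2)
rep([(148,182),(368,182),(375,518),(165,520)],.13)
rep([(192,238),(328,238),(330,452),(202,455)],.13)
s=[f(*p,.08) for p in((85,97),(363,88),(107,487))]; a=s[2]-s[0]; b=s[1]-s[0]
print('screws',s,np.degrees(np.arctan2(a[1],a[0])),np.degrees(np.arctan2(-b[0],b[1])))
```

```text
[[0.5043, 0.2186], [0.5013, 0.2575], [0.5642, 0.2647], [0.5676, 0.2255]] mean [0.5344 0.2416]
yaw x 6.394726752570239 len 0.06356324389641431
yaw y 4.668944013543079 0.03918401309823743
[[0.5137, 0.227], [0.5119, 0.2513], [0.5519, 0.2551], [0.5543, 0.2316]] mean [0.533  0.2412]
yaw x 5.954508822063949 len 0.040524699694519904
yaw y 5.076990783441467 0.02401301192040293
screws [array([0.49574236, 0.20185664]), array([0.48959894, 0.25853041]), array([0.57981933, 0.2108426 ])] 6.100488862710175 6.1866900502303785
```

>>> send_rows:
  deltas:
    - [1,0,0.006,0,0,0,-0.028]
    - [1,0,0,0.03,0,0,0]
    - [1,0,0,0.03,0,0,0]
    - [1,0,0,0.03,0,0,0]
    - [1,0,0,0.03,0,0,0]
    - [1,0,0,0.02,0,0,0]
    - [1,0,0,0.013,0,0,0]
    - [0.6,0,0,0.004,0,0,0]
    - [0.6,0,0,0,0,0,0]
    - [0.6,0,0,0,0,0,0]
  grip_force: 20

```text
time_s: 2.85
ee_pos: [0.5334, 0.2472, 0.0974]
ee_rot: [0.001, -0.053, 0.999, 0.0]
contact_force: [0.0, -0.0, 0.5]
width: 0.0732
finger_force: 0.0
```

Run:
```python
from h import *
s=readout.observe(); print(s)
M=rot(s['ee_rot']); print(np.degrees(np.arctan2(-M[0,1],M[1,1])))
d=snap('wrist','w2.png')
cv2.imwrite('pics/c2.png',cv2.resize(d['image'][150:330,170:410,::-1],(800,600),interpolation=cv2.INTER_CUBIC))
```

```text
{'time_s': 2.85, 'joint_pos': array([-0.70760727,  0.41998042,  0.2070464 ,  1.91785197, -0.11574984,
        0.81381714,  1.23884483]), 'dq': array([ 1.09508305e-03, -5.93223231e-03,  2.08484995e-03, -1.38392888e-05,
        2.39268112e-07, -8.05521430e-04,  2.99655975e-04]), 'joint_efforts': array([-2.27456158e-01, -8.10865545e+01,  5.81126109e+00, -3.61001265e+01,
       -1.06179575e-02,  4.77109663e-02,  1.19851777e-02]), 'ee_pos': array([0.5334074 , 0.24715531, 0.09743469]), 'ee_rot': array([ 5.38057903e-04, -5.32675181e-02,  9.98580074e-01,  3.44307397e-04]), 'contact_force': array([ 0.03576389, -0.01221953,  0.45711372]), 'torque': array([ 0.06561505, -0.03303861,  0.03133891]), 'finger_force': 0.0, 'width': 0.07321188837975336}
6.106919564566034
```

View pics/c2.png

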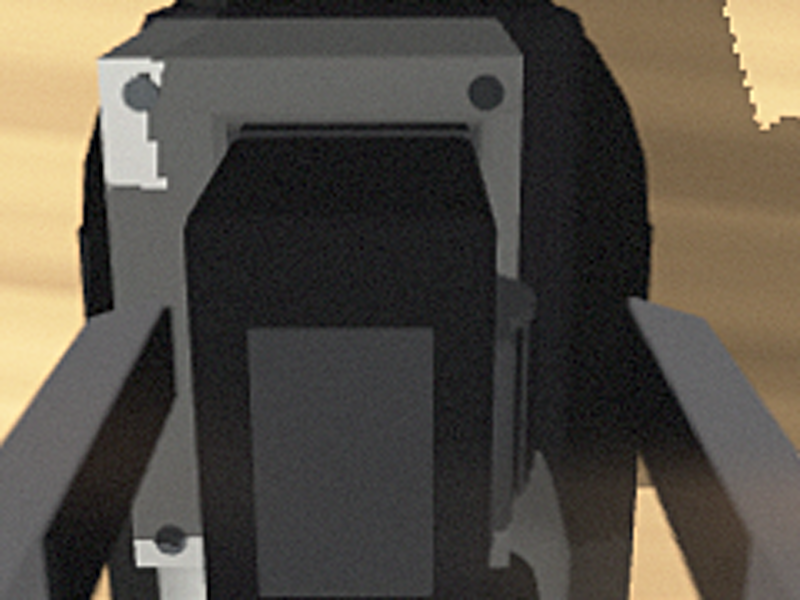

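The fingers straddle the pack squarely: left gap about 12 mm, right one larger up to the tab pad. Closing to 56 mm, then easing the backing finger on.

>>> send_rows:
  deltas:
    - [0.59,0,0,0.003,0,0,0]
    - [0.59,0,0,0,0,0,0]
    - [0.59,0,0,0,0,0,0]
    - [0.59,0,0.001,0,0,0,0]
    - [0.59,0,0.001,0,0,0,0]
    - [0.59,0,0,0,0,0,0]

```text
time_s: 3.5
ee_pos: [0.5329, 0.2485, 0.0935]
ee_rot: [0.0, -0.053, 0.999, -0.0]
contact_force: [0.5, -2.6, 0.8]
width: 0.0556
finger_force: 1.2
```

>>> send_rows:
  deltas:
    - [0.59,0,0.0007,0,0,0,0]
    - [0.59,0,0,0,0,0,0]

```text
time_s: 3.7
ee_pos: [0.5327, 0.2492, 0.0935]
ee_rot: [-0.0, -0.053, 0.999, -0.0]
contact_force: [0.0, -2.7, 1.4]
width: 0.0555
finger_force: 1.3
```

>>> send_rows:
  deltas:
    - [0.59,0,0.0007,0,0,0,0]
    - [0.59,0,0,0,0,0,0]

```text
time_s: 3.9
ee_pos: [0.5327, 0.2495, 0.0934]
ee_rot: [-0.0, -0.053, 0.999, -0.0]
contact_force: [0.7, -4.7, 2.9]
width: 0.0553
finger_force: 2.4
```

>>> send_rows:
  deltas:
    - [0.59,0,-0.0007,0,0,0,0]
    - [0.57,0,-0.001,0,0,0,0]
    - [0.55,0,-0.0009,0,0,0,0]
    - [0.53,0,-0.0009,0,0,0,0]
    - [0.52,0,-0.0005,0,0,0,0]
    - [0.52,0,0,0,0,0,0]

```text
time_s: 4.5
ee_pos: [0.5329, 0.246, 0.0935]
ee_rot: [-0.0, -0.053, 0.999, -0.0]
contact_force: [0.6, -1.7, 0.8]
width: 0.0486
finger_force: 0.9
```

>>> send_rows:
  deltas:
    - [0.51,0,-0.0005,0,0,0,0]
    - [0.5,0,-0.0005,0,0,0,0]
    - [0.5,0,0,0,0,0,0]

```text
time_s: 4.8
ee_pos: [0.5331, 0.2451, 0.0935]
ee_rot: [-0.0, -0.053, 0.999, 0.0]
contact_force: [-0.3, -1.7, -0.7]
width: 0.0468
finger_force: 3.1
```

Both fingers are on, with the back slightly loaded. Pressing on in step.

>>> send_rows:
  deltas:
    - [0.49,0,-0.0005,0,0,0,0]
    - [0.48,0,-0.0005,0,0,0,0]
    - [0.47,0,-0.0005,0,0,0,0]
    - [0.46,0,-0.0005,0,0,0,0]
    - [0.46,0,0,0,0,0,0]

```text
time_s: 5.3
ee_pos: [0.5333, 0.2433, 0.0935]
ee_rot: [0.0, -0.053, 0.999, 0.0]
contact_force: [-0.2, 0.4, 0.1]
width: 0.0433
finger_force: 6.8
```

>>> send_rows:
  deltas:
    - [0.45,0,-0.0005,0,0,0,0]
    - [0.44,0,-0.0005,0,0,0,0]
    - [0.43,0,-0.0004,0,0,0,0]
    - [0.4,0,0,0,0,0,0]
    - [0.4,0,0,0,0,0,0]
  grip_force: 24

```text
time_s: 5.8
ee_pos: [0.5336, 0.2415, 0.0936]
ee_rot: [0.0, -0.053, 0.999, -0.0]
contact_force: [-1.5, -1.2, 2.6]
width: 0.0402
finger_force: 24.0
```

>>> send_rows:
  deltas:
    - [0.4,0,0,-0.0005,0,0,0]
    - [0.4,0,0,-0.001,0,0,0]
    - [0.4,0,0,-0.0015,0,0,0]
    - [0.4,0,0,0,0,0,0]

```text
time_s: 6.2
ee_pos: [0.5335, 0.2417, 0.0966]
ee_rot: [0.0, -0.053, 0.999, -0.0]
contact_force: [0.8, -0.5, -3.4]
width: 0.04
finger_force: 24.0
```

The pull is about the pack's weight, so the hook is clear. Lifting out.

>>> send_rows:
  deltas:
    - [0.4,0,0,-0.003,0,0,0]
    - [0.4,0,0,-0.004,0,0,0]
    - [0.4,0,0,-0.005,0,0,0]
    - [0.4,0,0,-0.005,0,0,0]
    - [0.4,0,0,0,0,0,0]

```text
time_s: 6.7
ee_pos: [0.5339, 0.2418, 0.1144]
ee_rot: [0.001, -0.053, 0.999, 0.0]
contact_force: [-0.6, -0.3, -4.0]
width: 0.04
finger_force: 24.0
```

>>> send_rows:
  deltas:
    - [0.4,0,0,-0.006,0,0,0]
    - [0.4,0,0,-0.008,0,0,0]
    - [0.4,0,0,-0.01,0,0,0]
    - [0.4,0,0,-0.015,0,0,0]
    - [0.4,0,0,-0.02,0,0,0]
    - [0.4,0,0,-0.025,0,0,0]
    - [0.4,0,0,-0.02,0,0,0]
    - [0.4,0,0,-0.015,0,0,0]
    - [0.4,0,0,0,0,0,0]

```text
time_s: 7.6
ee_pos: [0.5346, 0.2421, 0.2355]
ee_rot: [0.002, -0.053, 0.999, 0.001]
contact_force: [0.4, 0.3, -4.2]
width: 0.04
finger_force: 24.0
```

Run:
```python
from h import *
s=readout.observe(); print(s['ee_pos'],s['width'],s['finger_force'],s['contact_force'],s['torque'],s['joint_pos'][-1])
im=cv2.imread('pics/top0.png')
c=im[145:215,322:376]; c=np.clip(c.astype(float)*1.6+10,0,255).astype(np.uint8)
c=cv2.resize(c,None,fx=8.5,fy=8.5,interpolation=cv2.INTER_CUBIC)
d=snap('wrist','w3.png'); o=np.zeros((600,800,3),np.uint8); o[:c.shape[0],:c.shape[1]]=c
w=cv2.resize(d['image'][150:420,180:400,::-1],(330,405)); o[:405,465:795]=w
cv2.imwrite('pics/c3.png',o)
```

```text
[0.53455792 0.24211589 0.23553312] 0.0399651100487483 23.98167885839939 [ 0.39865174  0.33662628 -4.22051059] [ 0.02607004 -0.00909294  0.02955805] 1.2076102246460967
```

View pics/c3.png

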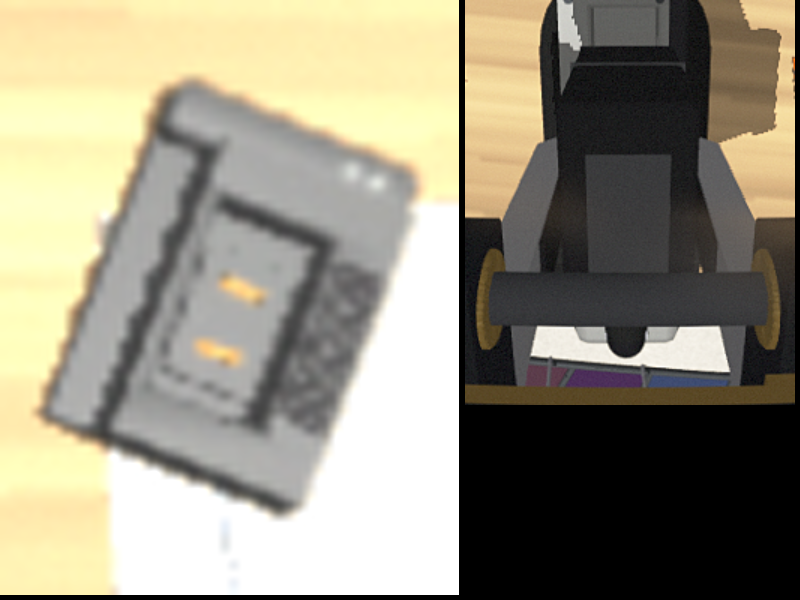

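Left: the charger well is around (245,315) in the crop, ledge on its left, long edges leaning right. Right: the pack hangs squarely in the fingers (label near edge (586..671,154)), clear of the lifter. Carrying it to beyond the charger for a wrist view of the well.

>>> send_rows:
  deltas:
    - [0.4,0,0,0,0,0,0.08]
    - [0.4,0,0,0,0,0,0.13]
    - [0.4,0,0,0,0,0,0.13]
    - [0.4,0,0,0,0,0,0.12]
    - [0.4,0,0,0,0,0,0.08]

```text
time_s: 8.15
ee_pos: [0.533, 0.2415, 0.2316]
ee_rot: [-0.0, 0.218, 0.976, -0.001]
contact_force: [-0.4, -0.7, -4.1]
width: 0.0403
finger_force: 24.0
```

>>> send_rows:
  deltas:
    - [0.4,-0.01,-0.013,0,0,0,0]
    - [0.4,-0.02,-0.0265,0,0,0,0]
    - [0.4,-0.024,-0.032,0,0,0,0]
    - [0.4,-0.024,-0.032,0,0,0,0]
    - [0.4,-0.024,-0.032,0,0,0,0]
    - [0.4,-0.024,-0.032,0,0,0,0]
    - [0.4,-0.024,-0.032,0,0,0,0]
    - [0.4,-0.024,-0.032,0,0,0,0]
    - [0.4,-0.024,-0.032,0,0,0,0]
    - [0.4,-0.024,-0.032,0,0,0,0]

```text
time_s: 9.15
ee_pos: [0.6101, -0.1222, 0.232]
ee_rot: [-0.0, 0.215, 0.977, -0.0]
contact_force: [0.3, 0.3, -3.9]
width: 0.04
finger_force: 24.0
```

>>> send_rows:
  deltas:
    - [0.4,-0.024,-0.032,0,0,0,0]
    - [0.4,-0.024,-0.032,0,0,0,0]
    - [0.4,-0.018,-0.025,0,0,0,0]
    - [0.4,-0.009,-0.012,0,0,0,0]
    - [0.4,0,0,0,0,0,0]
    - [0.4,0,0,0,0,0,0]

```text
time_s: 9.75
ee_pos: [0.6359, -0.2426, 0.2319]
ee_rot: [-0.001, 0.215, 0.977, 0.0]
contact_force: [0.2, 1.5, -3.9]
width: 0.0397
finger_force: 24.0
```

Run:
```python
from h import *
s=readout.observe(); M=rot(s['ee_rot']); print(s['ee_pos'],np.degrees(np.arctan2(-M[0,1],M[1,1])),M.round(4).tolist(),s['width'],s['contact_force'])
d=snap('wrist','w4.png'); print(d['fx'],d['xyz'])
cv2.imwrite('pics/w4b.png',cv2.resize(d['image'][0:300,80:480,::-1],(800,600),interpolation=cv2.INTER_CUBIC))
# expected charger pixel
print(proj(d,[.5645,-.207,.055]))
```

```text
[ 0.63587211 -0.24260395  0.23186531] -24.82820678075579 [[-0.9076, 0.4199, -0.001], [0.4199, 0.9076, 0.0006], [0.0012, 0.0001, -1.0]] 0.039689331850328 [ 0.21529626  1.54351585 -3.94175059]
348.11459999533656 [ 0.56593055 -0.20946175  0.40299672]
[290.09391255 109.57408639]
```

View pics/w4b.png

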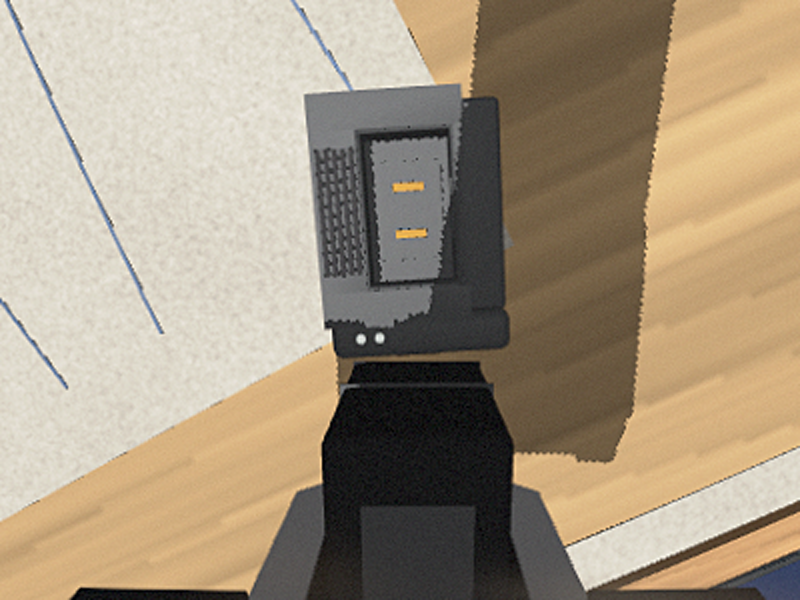

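Wrist view: the well mouth runs from about (357,130) to (458,285) in this 2x crop, with the pack (label near edge at about y=506, x 361..475) hanging past the charger's lower end. Enlarging both.

Run:
```python
from h import *
d=load('w4.png'); im=d['image'][:,:,::-1]
g=lambda c,k:cv2.resize(np.clip(255*(c/255.)**.5,0,255).astype(np.uint8),None,fx=k,fy=k,interpolation=cv2.INTER_CUBIC)
o=np.zeros((600,800,3),np.uint8)
a=g(im[55:155,245:325],6); o[:600,:480]=a
b=g(im[180:300,235:340],3); o[:360,485:800]=b
cv2.imwrite('pics/c4.png',o)
```

```text
(no output)
```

View pics/c4.png

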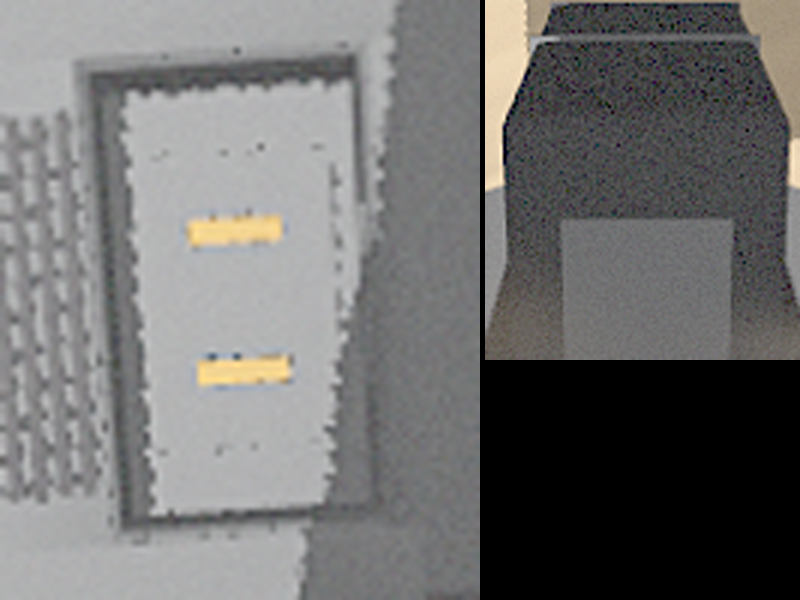

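Enlarged: mouth outer corners are about (77,62), (358,52), (378,515) and (113,535); contact strips are centred at (235,230) and (245,370). In the pack inset, the label near edge is at y=218 with x 562..733, and the top near corners are (504,130) and (788,130).

Run:
```python
from h import *
d=load('w4.png'); s=readout.observe(); M=rot(s['ee_rot']); p0=s['ee_pos']
f=lambda u,v,z: px2z(d,245+(u+.5)/6-.5,55+(v+.5)/6-.5,z)[:2]
q=np.array([f(*p,.055) for p in((77,62),(358,52),(378,515),(113,535))])
a=q[2]+q[3]-q[0]-q[1]; b=q[1]+q[2]-q[0]-q[3]
print('mouth',q.mean(0),np.degrees([np.arctan2(a[1],a[0]),np.arctan2(-b[0],b[1])]),np.linalg.norm(a)/2,np.linalg.norm(b)/2)
c=np.array([f(235,230,.026),f(245,370,.026)]); e=c[1]-c[0]; print('contacts',c.mean(0),np.degrees(np.arctan2(e[1],e[0])),np.linalg.norm(e))
# pack relative to tool
zt=p0[2]+.0365
g=lambda u,v,z: M.T@(px2z(d,235+(u-485+.5)/3-.5,180+(v+.5)/3-.5,z)-p0)
for u,v in((562,218),(733,218),(504,130),(788,130)): print('pack',g(u,v,zt))
# same from w1 for label: pack at tool pose x offset
t=q.mean(0)
for r in (t,(t+c.mean(0))/2): print('tool shift',M.T@np.r_[r-p0[:2],0])
# top cam check
dt=load('top0.png'); print(px2z(dt,322+245/8.5,145+315/8.5,.026))
```

```text
mouth [ 0.5567527  -0.21077095] [-21.48714919 -21.75421057] 0.07363660124853476 0.04406290386226408
contacts [ 0.5573889  -0.20991749] -20.753771513312344 0.02387090361744782
pack [ 0.02083882 -0.01170726 -0.03648408]
pack [ 0.02082209  0.01202364 -0.03647543]
pack [ 0.03367245 -0.01927898 -0.0364744 ]
pack [ 0.03364654  0.01919711 -0.03646036]
tool shift [ 8.50852872e-02 -5.02905574e-03  8.07083977e-05]
tool shift [ 8.49752927e-02 -4.50829616e-03  8.07919594e-05]
[ 0.55864388 -0.21705306  0.026     ]
```

Well centre (0.557,-0.2105), yaw -21.4°. Aligning over it and lowering to just above the rim.

>>> send_rows:
  deltas:
    - [0.4,0.0146,-0.0018,0,0,0,0]
    - [0.4,0.025,-0.001,0,0,0,0]
    - [0.4,0.025,-0.001,0,0,0,-0.02]
    - [0.4,0.015,-0.001,0,0,0,-0.02]
    - [0.4,0.005,0,0,0,0,-0.019]
    - [0.4,0,0,0.02,0,0,0]
    - [0.4,0,0,0.03,0,0,0]
    - [0.4,0,0,0.03,0,0,0]
    - [0.4,0,0,0.03,0,0,0]
    - [0.4,0,0,0.01,0,0,0]

```text
time_s: 10.8
ee_pos: [0.5565, -0.2109, 0.1099]
ee_rot: [-0.002, 0.185, 0.983, 0.0]
contact_force: [-0.9, 0.1, -3.2]
width: 0.0399
finger_force: 24.0
```

Run:
```python
from h import *
s=readout.observe(); M=rot(s['ee_rot']); print(s['ee_pos'],np.degrees(np.arctan2(-M[0,1],M[1,1])),M[:,2])
print('to go (tool)',M.T@(np.array([.5570,-.2104,s['ee_pos'][2]])-s['ee_pos']))
```

```text
[ 0.55648561 -0.21088333  0.10988759] -21.374635913589437 [-3.35872048e-03  8.14465490e-04 -9.99994028e-01]
to go (tool) [-3.02848855e-04  6.37565986e-04 -1.33403663e-06]
```

>>> send_rows:
  deltas:
    - [0.4,-0.0005,0.0005,0.003,0,0,0]
    - [0.4,0,0,0.003,0,0,0]
    - [0.4,0,0,0.003,0,0,0]
    - [0.4,0,0,0.003,0,0,0]
    - [0.4,0,0,0,0,0,0]

```text
time_s: 11.3
ee_pos: [0.5581, -0.2119, 0.1007]
ee_rot: [0.0, 0.186, 0.982, 0.0]
contact_force: [-0.4, 0.8, -3.4]
width: 0.0397
finger_force: 24.0
```

>>> send_rows:
  deltas:
    - [0.4,0,0,0.002,0,0,0]
    - [0.4,0,0,0.002,0,0,0]
    - [0.4,0,0,0,0,0,0]

```text
time_s: 11.6
ee_pos: [0.5579, -0.2119, 0.0963]
ee_rot: [-0.0, 0.186, 0.982, -0.0]
contact_force: [-0.5, 0.2, -3.4]
width: 0.0398
finger_force: 24.0
```

>>> send_rows:
  deltas:
    - [0.4,0.0008,0.0008,0,0,0,0]
    - [0.4,0,0,0.002,0,0,0]
    - [0.4,0,0,0.002,0,0,0]
    - [0.4,0,0,0,0,0,0]

```text
time_s: 12.0
ee_pos: [0.5574, -0.2108, 0.0922]
ee_rot: [-0.0, 0.186, 0.982, -0.0]
contact_force: [-0.3, 0.1, -3.6]
width: 0.0399
finger_force: 24.0
```

>>> send_rows:
  deltas:
    - [0.4,0,0,0.002,0,0,0]
    - [0.4,0,0,0.002,0,0,0]
    - [0.4,0,0,0.002,0,0,0]
    - [0.4,0,0,0,0,0,0]

```text
time_s: 12.4
ee_pos: [0.5573, -0.2108, 0.0861]
ee_rot: [-0.0, 0.186, 0.982, -0.0]
contact_force: [-0.5, 0.6, -3.9]
width: 0.0397
finger_force: 24.0
```

>>> send_rows:
  deltas:
    - [0.4,0,0,0.002,0,0,0]
    - [0.4,0,0,0.002,0,0,0]
    - [0.4,0,0,0.002,0,0,0]
    - [0.4,0,0,0.002,0,0,0]
    - [0.4,0,0,0.002,0,0,0]
    - [0.4,0,0,0,0,0,0]

```text
time_s: 13.0
ee_pos: [0.5574, -0.2108, 0.0762]
ee_rot: [-0.0, 0.186, 0.982, -0.0]
contact_force: [-0.2, -0.5, -3.7]
width: 0.0402
finger_force: 24.0
```

>>> send_rows:
  deltas:
    - [0.4,0,0,0.001,0,0,0]
    - [0.4,0,0,0.001,0,0,0]
    - [0.4,0,0,0,0,0,0]

```text
time_s: 13.3
ee_pos: [0.5576, -0.2109, 0.0745]
ee_rot: [0.0, 0.186, 0.982, -0.0]
contact_force: [-0.3, -0.3, -0.6]
width: 0.04
finger_force: 24.0
```

On the contacts. Releasing in step, the backing finger last.

>>> send_rows:
  deltas:
    - [0.43,0,0,0,0,0,0]
    - [0.44,0,0.0005,0,0,0,0]
    - [0.455,0,0.0007,0,0,0,0]
    - [0.47,0,0.0007,0,0,0,0]
    - [0.485,0,0.0007,0,0,0,0]
    - [0.5,0,0.0007,0,0,0,0]
    - [0.515,0,0.0007,0,0,0,0]
    - [0.53,0,0.0005,0,0,0,0]
    - [0.55,0,0,0,0,0,0]
    - [0.58,0,0,0,0,0,0]

```text
time_s: 14.3
ee_pos: [0.5594, -0.2063, 0.0745]
ee_rot: [0.0, 0.186, 0.983, 0.0]
contact_force: [0.2, 0.0, 0.0]
width: 0.0538
finger_force: 0.0
```

>>> send_rows:
  deltas:
    - [0.7,0,0,0,0,0,0]
    - [0.7,0,0,-0.005,0,0,0]
    - [0.7,0,0,-0.02,0,0,0]
    - [0.7,0,-0.002,-0.03,0,0,0]
    - [0.3,0,-0.002,-0.01,0,0,0]
    - [0,0,0,0,0,0,0]
    - [0,0,0,0,0,0,0]
    - [0,0,0,0,0,0,0]
    - [0,0,0,0,0,0,0]
    - [0,0,0,0,0,0,0]

```text
time_s: 15.3
ee_pos: [0.5574, -0.2103, 0.1388]
ee_rot: [-0.001, 0.186, 0.982, -0.0]
contact_force: [-0.4, -0.7, -0.7]
width: 0.0213
finger_force: 0.0
```

Run:
```python
from h import *
s=readout.observe(); M=rot(s['ee_rot']); print(s['ee_pos'],s['width'],s['contact_force'],np.degrees(np.arctan2(-M[0,1],M[1,1])))
print('to go (tool)',M.T@(np.array([.5572,-.2106,s['ee_pos'][2]])-s['ee_pos']))
d=snap('wrist','w5.png')
cv2.imwrite('pics/c5.png',cv2.resize(d['image'][90:390,80:480,::-1],(800,600),interpolation=cv2.INTER_CUBIC))
```

```text
[ 0.55743664 -0.21030688  0.13882781] 0.021306917546578936 [-0.39875162 -0.72242542 -0.66362449] -21.475856370672975
to go (tool) [ 1.12895902e-04 -3.59401377e-04  2.40156562e-07]
```

View pics/c5.png

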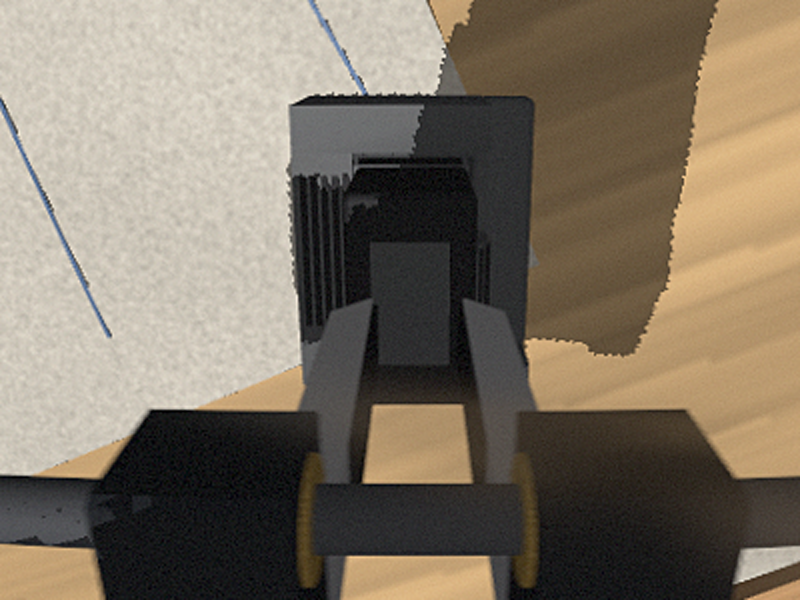

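The pack stands upright and centred in the charger well, with the tab on the ledge side (about (485,270)). Closing the fingers and coming down on its top.

>>> send_rows:
  deltas:
    - [0,0,0,0,0,0,0]
    - [0,0,0,0,0,0,0]
    - [0,0,0,0,0,0,0]
    - [0,0,0,0.006,0,0,0]
    - [0,0,0,0.006,0,0,0]
    - [0,0,0,0.004,0,0,0]
    - [0,0,0,0,0,0,0]

```text
time_s: 16.05
ee_pos: [0.5573, -0.2103, 0.1226]
ee_rot: [-0.001, 0.186, 0.982, -0.0]
contact_force: [-0.3, -0.4, 0.8]
width: 0.0002
finger_force: 0.0
```

>>> send_rows:
  deltas:
    - [0,0,0,0.001,0,0,0]
    - [0,0,0,0.001,0,0,0]
    - [0,0,0,0.001,0,0,0]
    - [0,0,0,0.0005,0,0,0]
    - [0,0,0,0,0,0,0]

```text
time_s: 16.55
ee_pos: [0.5577, -0.2104, 0.12]
ee_rot: [-0.0, 0.186, 0.982, -0.0]
contact_force: [0.4, -0.2, -0.7]
width: 0.0009
finger_force: 0.0
```

>>> send_rows:
  deltas:
    - [0,0,0,0.0005,0,0,0]
    - [0,0,0,0.0005,0,0,0]
    - [0,0,0,0.0005,0,0,0]
    - [0,0,0,0,0,0,0]

```text
time_s: 16.95
ee_pos: [0.5578, -0.2105, 0.1187]
ee_rot: [0.0, 0.186, 0.982, -0.0]
contact_force: [-0.3, -0.5, 3.2]
width: 0.0002
finger_force: 1.8
```

>>> send_rows:
  deltas:
    - [0,0,0,0.0007,0,0,0]
    - [0,0,0,0.0007,0,0,0]
    - [0,0,0,0.0006,0,0,0]
    - [0,0,0,0,0,0,0]

```text
time_s: 17.35
ee_pos: [0.5578, -0.2105, 0.1164]
ee_rot: [0.0, 0.186, 0.982, -0.0]
contact_force: [-0.4, -1.6, 3.7]
width: 0.0008
finger_force: 1.8
```

>>> send_rows:
  deltas:
    - [0,0,0,0.0007,0,0,0]
    - [0,0,0,0.0007,0,0,0]
    - [0,0,0,0,0,0,0]

```text
time_s: 17.65
ee_pos: [0.5576, -0.2103, 0.1149]
ee_rot: [-0.0, 0.186, 0.982, -0.0]
contact_force: [-0.2, -0.1, 1.1]
width: 0.0005
finger_force: 0.8
```

>>> send_rows:
  deltas:
    - [0,0,0,0.0005,0,0,0]
    - [0,0,0,0.0005,0,0,0]
    - [0,0,0,0,0,0,0]

```text
time_s: 17.95
ee_pos: [0.5577, -0.2104, 0.1139]
ee_rot: [-0.0, 0.186, 0.982, -0.0]
contact_force: [-0.1, 0.3, 2.6]
width: 0.0005
finger_force: 0.9
```

>>> send_rows:
  deltas:
    - [0,0,0,0.0005,0,0,0]
    - [0,0,0,0.0004,0,0,0]
    - [0,0,0,0,0,0,0]

```text
time_s: 18.25
ee_pos: [0.5578, -0.2105, 0.1134]
ee_rot: [0.0, 0.186, 0.982, 0.0]
contact_force: [-1.1, 0.3, 5.1]
width: 0.0003
finger_force: 2.6
```

>>> send_rows:
  deltas:
    - [0,0,0,0.0003,0,0,0]
    - [0,0,0,0,0,0,0]

```text
time_s: 18.45
ee_pos: [0.5578, -0.2105, 0.1133]
ee_rot: [0.0, 0.186, 0.982, 0.0]
contact_force: [-1.8, 0.1, 10.5]
width: 0.0006
finger_force: 4.9
```

Floor reached at 10.5 N. Backing off to check that the latch holds it.

>>> send_rows:
  deltas:
    - [0,0,0,-0.001,0,0,0]
    - [0,0,0,-0.001,0,0,0]
    - [0,0,0,-0.001,0,0,0]
    - [0,0,0,0,0,0,0]
    - [0,0,0,0,0,0,0]

```text
time_s: 18.95
ee_pos: [0.5577, -0.2103, 0.1158]
ee_rot: [-0.0, 0.186, 0.982, 0.0]
contact_force: [-0.2, 0.4, -0.1]
width: 0.0008
finger_force: 0.0
```

>>> send_rows:
  deltas:
    - [0,0,0,-0.01,0,0,0]
    - [0,0,0,-0.03,0,0,0]
    - [0,0,0,-0.04,0,0,0]
    - [0,0,0,-0.04,0,0,0]
    - [0,0,0,-0.02,0,0,0]
    - [0,0,0,0,0,0,0]
    - [0,0,0,0,0,0,0]

```text
time_s: 19.65
ee_pos: [0.5577, -0.2103, 0.2563]
ee_rot: [0.0, 0.186, 0.982, 0.0]
contact_force: [0.1, -0.3, 0.3]
width: 0.0006
finger_force: 0.0
```

At TCP z 0.1158 there was no upward push, and an unlatched pack would have ridden up to 0.119, so the latch is holding.

```bash
python3 -c "
from plant import job_done; print(job_done())"
```

```text
the job is handed in; nothing more can be done
None
```

The pack is out of the lifter and in the charger, tab on the thin-walled (ledge) side, and it appears latched: the push force dropped as it went down and there was no upward push on backing off. The job is handed in at about 20 s.

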